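Hold sprung tweezers at their working gap in the check stand

TASK

The sprung tweezers with the blue grips are due for their tip check: lower them, on edge as they lie, with the flat tail into the slot of the check stand until they lie fully down and level, tips over the white scale and still clearly wider apart than its two red lines. Then squeeze the grips until each tip stands on its red line, and finish while holding them steadily there for inspection; do not let go. Never pinch the tips together, and leave the other tools and parts where they lie.

Things in the scene. Friction and masses are not known exactly. Their poses are not given: they have to be found in the camera images.
- tweezers: steel tweezers with blue ribbed grips, 155 mm long, 12 mm high as they lie on edge, 46 g. x runs from the flat tail to the tips, y to their left, z up; origin on the centre line at the lower edge, midway between the grips. The grips, 36 mm long and full height, are centred at x = 0, 35 mm over their outsides when slack. Two arms part at x = -75 mm and end in tips at x = 50 mm.
- tail (a point): centre of the lower edge of the tweezers' flat tail (tweezers x = -90 mm), which is 5 mm thick and 12 mm high and spans x = -105 to -75 mm. The tweezers balance at about x = -10 mm
- tip_left (a point): lower point of the left (+y) tip. Each arm bends on its own spring about x = -75 mm and springs open when released. Tips 30 mm apart when slack, 12 mm when the grips measure 24 mm over their outsides at x = 0: a tip moves 1.67 times as far as its grip
- tip_right (a point): lower point of the right (-y) tip. Each grip pushes back about 1.5 N per mm that it is moved inward: 4.4 N at a tip gap of 20 mm, 8 N at 12 mm, so the gripper must be allowed more force than that
- stand: check stand fixed on the table: aluminium base 200 x 74 x 10 mm with a blue slotted block at one end, a white scale at the other. x runs from block to scale, z up; origin on the table under the place of the seated tweezers' origin: these then have the same axes and lie 32 mm above the table. Between block and scale (x = -77 to 30 mm) there is only the base, 10 mm high.
- slot (a point): middle of the slot's floor, where tail comes to lie (stand x = -90, z = 32 mm). Slot 7.5 mm wide, flared to 15 mm in the top 4 mm, 15 mm deep, open to the top and to the scale; it runs from a stop at x = -108 mm to x = -77 mm. The blue block is 36 mm wide, its top 47 mm above the table
- line_left (a point): point on the left (+y) red line where the left tip comes to stand (stand x = 50, y = 6, z = 32 mm). The lines run along x from 38 to 72 mm, 12 mm apart and 1 mm wide, on the white scale (x = 32 to 74 mm, 54 mm wide), which is level with the slot's floor: the tips rest on it
- line_right (a point): the same on the right red line (stand y = -6 mm)
- bush_brass: brass guide bush, a yellow ring 28 mm across and 22 mm high, on the table behind the work; origin under its centre; a bystander
- gauge_block: grey gauge block, 9 x 35 x 30 mm high, on the table behind the work; origin under its centre; a bystander
- spanner: steel spanner, 149 x 25 x 5 mm, lying at the left; origin under its centre; a bystander
- pliers: pliers with red handles, 161 x 52 x 12 mm, lying at the left; origin under its centre; a bystander

How it is judged:
By the outcome, as a careful person would: the job done as asked, in the order asked, and still so for the second after the job is handed in, while the arm keeps its last pose, push and grip.
It also fails if it takes over 43 s, if anything falls off the work surface, if the arm or the gripper's body presses on something with over 40 N, if the wrist force passes 120 N, or if a joint passes its speed limit or range.

ROBOT

A 6-joint arm with a two-finger parallel gripper is mounted at the origin on a cart in front of the work surface, level with it; the furniture and walls round the work are solid. World frame = base frame: x ahead of the robot, y to its left, z up, the work surface at z = 0. Lengths are in m, angles in degrees, forces in N, time in s.
With the tool pointing down it reaches from about 0.4 to 0.825 m from the base axis. Payload 7 kg.
Tool frame: the origin (TCP) lies at the very end of the fingers, on their centre line; the grasp point (between the pads) lies 19 mm behind it; z points along the fingers, y is the line along which they close (so a half turn about z gives the same grasp; the last joint's range is limited). The gripper opens to 88 mm and grips with 3 to 60 N. Pads are 19 mm wide; open, the fingers measure 130 mm over their backs; the gripper's body (78 mm by 193 mm) begins 47 mm behind the grasp point.
Start: joints at [-50.758, 20.546, 0.682, 0, -70.136, -16.507], TCP at [0.261, -0.623, 0.227] pointing down, gripper open.
Joint ranges: [-176.03, 176.03], [-82.01, 121.73], [-58.28, 71.71], [-173.87, 95.51], [-174.79, -0.11], [-173.66, 173.66]. Speed limits (degrees/s): [136.94, 136.94, 172.46, 180, 180, 180].

INTERFACE

Orientations are given as [roll, pitch, yaw] about the fixed x, y, z axes, in that order (R = Rz(yaw) Ry(pitch) Rx(roll)).
In Python, from plant import ctrl, cams, workorder gives the robot as it stands.
- The arm moves only by the tool play_rows, never from a script. Its argument "motion" is a list of rows, each an object of numbers: "x", "y", "z": the shift along the tool's x, y, z normalised to -1 to 1, where 1 is 0.025 m; "rx", "ry", "rz": the turn, a rotation vector about the tool's x, y, z normalised to -1 to 1, where 1 is 4 degrees. A call has 1 to 20 rows; each row shifts and turns the commanded pose from where the row before left it, along the tool's axes as they then stand; what a row does not reach is not made up. A row lasts 1/8 s, in which the tool goes at most 62.5 mm and 10.7 degrees, less where a joint would pass 70% of its speed; a pose out of reach is approached as far as the arm can. A call with a number of a shift or a turn outside -1 to 1 is refused whole. A call with a gripper value outside its range is refused whole. "fingers" is the opening, from -1 (shut) to 1 (fully open), set as the call begins (left out, the last holds). The fingers move at their own pace and stop on an object; the grip force is fixed at half the most. Time passes only in rows, so rows that do not move let the fingers close. It gives the time, the measured TCP pose, the force, the opening and the grip force at its end, in the units of the state.
- ctrl.get_obs(): the state, without advancing time (a new reading comes with each control period).
- cams.snapshot(name): name is "scene" or "top" or "wrist"; returns the picture (480x640x3 uint8, blue, green, red); there is no depth.
- cams.get_calibration(name): a dict with "vertical_fov" (degrees; the focal length in pixels is half the picture's height over the tangent of half this angle, whatever the lens; pixels are square), "cx", "cy" (the principal point, pixels), "position" and "rotation" of the camera in the world. Camera axes: x right, y up, looking along -z (the intrinsics and any distortion apply to the point x, -y, -z); pixel columns grow to the right and rows downward; lengths in m; the calibration is good to about 2 mm. A picture is of the moment at which its call begins: read the wrist's pose just before it. get_calibration takes no time and is no camera call; for the wrist camera it gives the pose at the moment of the call.
- workorder.close_job(): hands the job in; it is judged then, once.
The state is a dict: "clock": time; "joint_pos": joint angles; "qvel": joint speeds; "tau": joint torques, N m; "tool_pos": TCP position; "orientation": TCP orientation; "force": force on the tool from outside, world axes, zero at the start; "moment": the same for the moment, N m; "opening": finger opening in m; "gripper_force": force on a finger pad.
Only numpy, scipy, OpenCV 4.12 (cv2) and the standard library are available. Lean on these libraries where they do the work, as an engineer would, in place of code of your own. Each camera call takes 0.05 s, during which the arm holds its last target. There are 200 camera calls.

## Working session

There is one attempt and no reset: what is moved stays moved. The work goes in short steps, Python scripts to look and compute and a tool call to move; the robot and the scene stay as the last step left them, time stands still between calls to the robot, and variables do not carry over. Pictures are saved under pics/ and viewed, at most 10 in all, crops included, and the job is handed in when it is done.

Besides the shell and the picture viewer there is one more tool, called after "Emit:" as name(argument=value, ...), one argument or row to a line, values as JSON. play_rows: Moves the arm, as the interface text tells. Its arguments: {"type":"object","properties":{"motion":{"type":"array"},"fingers":{"type":"number"}},"required":["motion"]}

```bash
mkdir -p pics; ls
python3 - <<'E'
from plant import ctrl,cams,workorder
import cv2
print(ctrl.get_obs())
for n in ("scene","top","wrist"):
    print(n,cams.get_calibration(n)); cv2.imwrite(f"pics/{n}0.png",cams.snapshot(n))
E
```

```text
pics
{'clock': 0.0, 'joint_pos': array([-5.07598228e+01,  2.05894144e+01,  6.35083958e-01, -2.00277811e-02,
       -7.01363094e+01, -1.65085216e+01]), 'qvel': array([-0.02761434,  0.01341669,  0.00895544,  0.00939331, -0.03325571,
       -0.09915103]), 'tau': array([-8.38932792e-04, -5.82712269e+01,  2.93046820e+01,  6.99698254e+00,
        6.74390380e-03, -1.74622232e-04]), 'tool_pos': array([ 0.26063841, -0.62212696,  0.22565574]), 'orientation': array([ 1.79907746e+02, -7.70694749e-03, -1.57275158e+02]), 'force': array([-0.70989549,  0.56525461,  0.0691432 ]), 'moment': array([-0.02195362,  0.01447025,  0.01652653]), 'gripper_force': 0.0, 'opening': 0.08802926698905712}
scene {'vertical_fov': 46.325932704464805, 'cx': 327.7666347148762, 'cy': 245.8346202838257, 'position': array([-0.32183458,  0.8212762 ,  0.55914359]), 'rotation': array([  66.54841871,    0.88958765, -129.89010354])}
top {'vertical_fov': 57.83408603319348, 'cx': 318.14332337434917, 'cy': 248.6326399813627, 'position': array([0.50543706, 0.07409221, 1.13969646]), 'rotation': array([  3.73563937,   1.74258752, -90.65043938])}
wrist {'vertical_fov': 71.46463401901134, 'cx': 321.06417223953355, 'cy': 236.72903304493173, 'position': array([ 0.19623976, -0.64979762,  0.38461444]), 'rotation': array([-1.50595473e+01, -3.90843570e-02,  1.12692442e+02])}
```

View pics/top0.png

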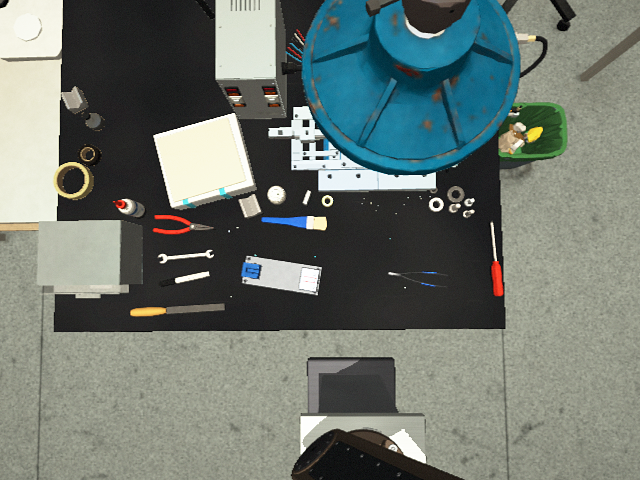

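View pics/scene0.png

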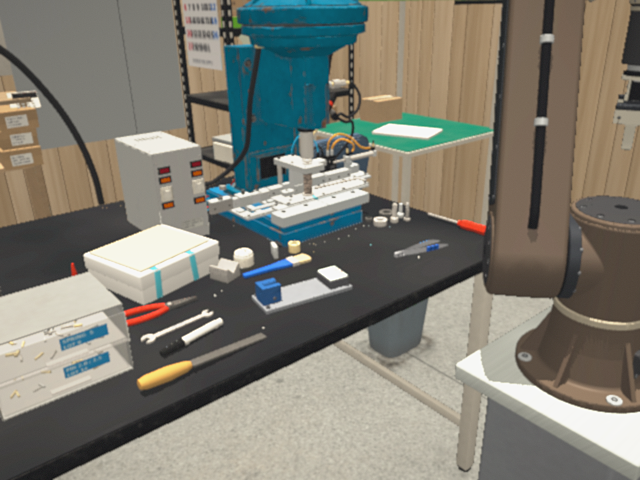

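The top view shows the tweezers at (388–447, 270–288) with the tail on the left and the tips on the right. The stand is at (240–322, 255–293), with the blue block on the left and the white scale on the right. The scene view agrees.

```bash
cat > h.py <<'E'
import numpy as np, cv2
from scipy.spatial.transform import Rotation as R
from plant import ctrl,cams,workorder
def cal(n):
    c=cams.get_calibration(n); f=240/np.tan(np.radians(c['vertical_fov']/2))
    return f,c['cx'],c['cy'],np.array(c['position']),R.from_euler('xyz',c['rotation'],degrees=True).as_matrix()
def ray(C,u,v):
    f,cx,cy,p,M=C; return M@np.array([(u-cx)/f,-(v-cy)/f,-1.0])
def unp(C,u,v,z):
    d=ray(C,u,v); return C[3]+d*(z-C[3][2])/d[2]
def proj(C,P):
    f,cx,cy,p,M=C; q=(np.asarray(P)-p)@M; return np.array([cx-f*q[...,0]/q[...,2],cy+f*q[...,1]/q[...,2]]).T
def tri(obs): # [(C,u,v)] -> point, residual
    A=np.zeros((3,3));b=np.zeros(3)
    for C,u,v in obs:
        d=ray(C,u,v);d/=np.linalg.norm(d);Q=np.eye(3)-np.outer(d,d);A+=Q;b+=Q@C[3]
    return np.linalg.solve(A,b)
def shot(n,f):
    C=cal(n);im=cams.snapshot(n);cv2.imwrite(f,im);np.save(f[:-4]+'.npy',np.array(list(C[:3])+list(C[3])+list(C[4].ravel())));return C,im
def loadC(f):
    a=np.load(f);return a[0],a[1],a[2],a[3:6],a[6:].reshape(3,3)
def plan(target,yaw,z=None):
    o=ctrl.get_obs();M=R.from_euler('xyz',o['orientation'],degrees=True)
    d=M.inv().apply(np.array(target)-o['tool_pos']);w=(M.inv()*R.from_euler('xyz',[180,0,yaw],degrees=True)).as_rotvec(degrees=True)
    print('pos',o['tool_pos'].round(4),'rpy',o['orientation'].round(2),'shift/25mm',(d/.025).round(3),'turn/4deg',(w/4).round(3),'clock',o['clock'])
E
python3 - <<'E'
from h import *
C=cal('top')
for n,u,v,z in [('tail',389,272.5,.006),('tipL',447,271,.006),('tipR',447,287,.006),('block',250,269,.047),('scale',311,279,.032)]:
    print(n,unp(C,u,v,z).round(3))
im=cv2.imread('pics/top0.png')
a=cv2.resize(im[240:310,375:475],(800,560),interpolation=cv2.INTER_CUBIC)
cv2.imwrite('pics/c1.png',a)
o=ctrl.get_obs();M=R.from_euler('xyz',o['orientation'],degrees=True).as_matrix()
W=cal('wrist');print('cam in tool',M.T@(W[3]-o['tool_pos']),'look dir in tool',M.T@W[4][:,2]*-1)
E
```

```text
tail [ 0.515 -0.075  0.006]
tipL [ 0.518 -0.225  0.006]
tipR [ 0.476 -0.223  0.006]
block [0.528 0.279 0.047]
scale [0.501 0.126 0.032]
cam in tool [ 0.070123   -0.00035859 -0.15887087] look dir in tool [-2.59957663e-01 -9.16945402e-04  9.65619580e-01]
```

View pics/c1.png

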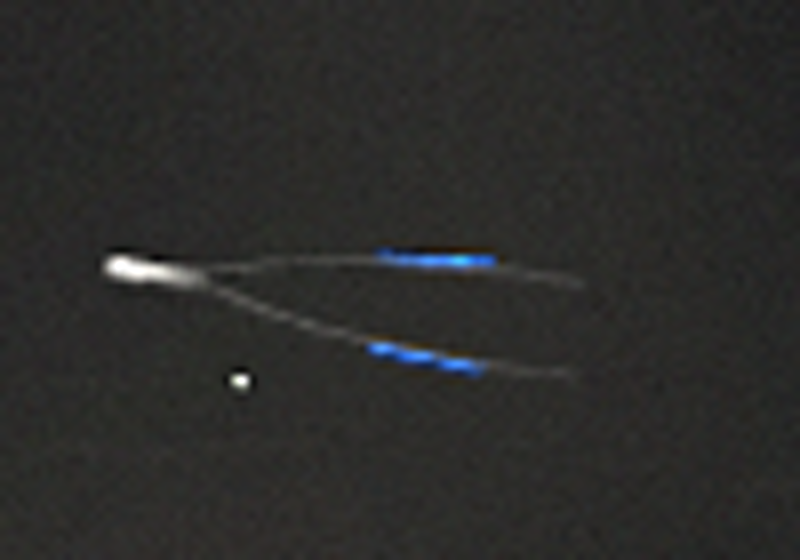

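The zoomed crop shows the tail end at (388, 273) in full-picture pixels and the arms parting at about (400, 274). The upper grip is at (429.7, 272.4) and the lower one at (428.4, 284.8).

Run:
```python
from h import *
C=cal('top')
t=unp(C,388.1,273.1,.01);a=unp(C,429.7,272.4,.012);b=unp(C,428.4,284.8,.012);m=(a+b)/2
d=m-t;yaw=np.degrees(np.arctan2(d[1],d[0]));print(t,a,b,m,yaw,np.linalg.norm(d))
plan([m[0],m[1],.15],yaw)
```

```text
[ 0.51382938 -0.0725523   0.01      ] [ 0.51437381 -0.17889232  0.012     ] [ 0.48261636 -0.17468852  0.012     ] [ 0.49849508 -0.17679042  0.012     ] -98.36866084638734 0.10537895793069953
pos [ 0.2607 -0.6222  0.2259] rpy [ 1.7993e+02 -1.0000e-02 -1.5727e+02] shift/25mm [-15.658  12.755   3.048] turn/4deg [ 1.7000e-02  7.0000e-03 -1.4726e+01] clock 0.15
```

Emit:
play_rows(
  motion=[
    {"x": -0.98, "y": 0.8, "z": 0.19},
    {"x": -0.98, "y": 0.8, "z": 0.19},
    {"x": -0.98, "y": 0.8, "z": 0.19},
    {"x": -0.98, "y": 0.8, "z": 0.19},
    {"x": -0.98, "y": 0.8, "z": 0.19},
    {"x": -0.98, "y": 0.8, "z": 0.19},
    {"x": -0.98, "y": 0.8, "z": 0.19},
    {"x": -0.98, "y": 0.8, "z": 0.19},
    {"x": -0.98, "y": 0.8, "z": 0.19},
    {"x": -0.98, "y": 0.8, "z": 0.19},
    {"x": -0.98, "y": 0.8, "z": 0.19},
    {"x": -0.98, "y": 0.8, "z": 0.19},
    {"x": -0.98, "y": 0.8, "z": 0.19},
    {"x": -0.98, "y": 0.8, "z": 0.19},
    {"x": -0.98, "y": 0.8, "z": 0.19},
    {"x": -0.98, "y": 0.8, "z": 0.19},
    {"rz": -1},
    {"rz": -1},
    {"rz": -1},
    {"rz": -1},
  ],
)

```text
$.motion[0]: bad value
```

Emit:
play_rows(
  motion=[
    {"rz": -1},
    {"rz": -1},
    {"rz": -1},
    {"rz": -1},
    {"rz": -1},
    {"rz": -1},
    {"rz": -1},
    {"rz": -1},
    {"rz": -1},
    {"rz": -1},
    {"rz": -0.7},
    {},
  ],
)

```text
$.motion[0]: bad value
```

Run:
```python
from h import *
shot('wrist','pics/w1.png');plan([.4985,-.1768,.15],-98.4)
im=cv2.imread('pics/w1.png')
```

```text
pos [ 0.2607 -0.6223  0.226 ] rpy [ 1.7994e+02 -1.0000e-02 -1.5727e+02] shift/25mm [-15.659  12.757   3.049] turn/4deg [ 1.5000e-02  6.0000e-03 -1.4717e+01] clock 0.2
```

View pics/w1.png

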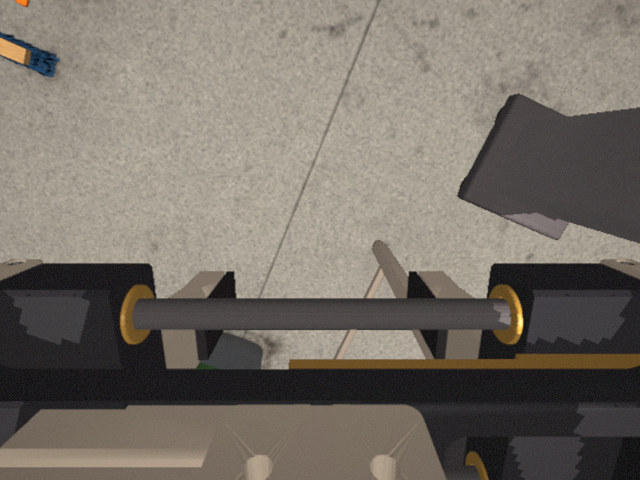

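The wrist view still shows only the floor and the gripper, because the calls were refused: each row seems to need all six numbers.

Emit:
play_rows(
  motion=[
    {"x": -0.98, "y": 0.8, "z": 0.19, "rx": 0, "ry": 0, "rz": 0},
    {"x": -0.98, "y": 0.8, "z": 0.19, "rx": 0, "ry": 0, "rz": 0},
    {"x": -0.98, "y": 0.8, "z": 0.19, "rx": 0, "ry": 0, "rz": 0},
    {"x": -0.98, "y": 0.8, "z": 0.19, "rx": 0, "ry": 0, "rz": 0},
    {"x": -0.98, "y": 0.8, "z": 0.19, "rx": 0, "ry": 0, "rz": 0},
    {"x": -0.98, "y": 0.8, "z": 0.19, "rx": 0, "ry": 0, "rz": 0},
    {"x": -0.98, "y": 0.8, "z": 0.19, "rx": 0, "ry": 0, "rz": 0},
    {"x": -0.98, "y": 0.8, "z": 0.19, "rx": 0, "ry": 0, "rz": 0},
    {"x": -0.98, "y": 0.8, "z": 0.19, "rx": 0, "ry": 0, "rz": 0},
    {"x": -0.98, "y": 0.8, "z": 0.19, "rx": 0, "ry": 0, "rz": 0},
    {"x": -0.98, "y": 0.8, "z": 0.19, "rx": 0, "ry": 0, "rz": 0},
    {"x": -0.98, "y": 0.8, "z": 0.19, "rx": 0, "ry": 0, "rz": 0},
    {"x": -0.98, "y": 0.8, "z": 0.19, "rx": 0, "ry": 0, "rz": 0},
    {"x": -0.98, "y": 0.8, "z": 0.19, "rx": 0, "ry": 0, "rz": 0},
    {"x": -0.98, "y": 0.8, "z": 0.19, "rx": 0, "ry": 0, "rz": 0},
    {"x": -0.98, "y": 0.8, "z": 0.19, "rx": 0, "ry": 0, "rz": 0},
  ],
)

```text
clock: 2.2
tool_pos: [0.4991, -0.1749, 0.1505]
orientation: [-180.0, 0.0, -157.3]
force: [0.2, 0.5, 0.4]
opening: 0.0873
gripper_force: 0.0
```

Emit:
play_rows(
  motion=[
    {"x": 0, "y": 0, "z": 0, "rx": 0, "ry": 0, "rz": -1},
    {"x": 0, "y": 0, "z": 0, "rx": 0, "ry": 0, "rz": -1},
    {"x": 0, "y": 0, "z": 0, "rx": 0, "ry": 0, "rz": -1},
    {"x": 0, "y": 0, "z": 0, "rx": 0, "ry": 0, "rz": -1},
    {"x": 0, "y": 0, "z": 0, "rx": 0, "ry": 0, "rz": -1},
    {"x": 0, "y": 0, "z": 0, "rx": 0, "ry": 0, "rz": -1},
    {"x": 0, "y": 0, "z": 0, "rx": 0, "ry": 0, "rz": -1},
    {"x": 0, "y": 0, "z": 0, "rx": 0, "ry": 0, "rz": -1},
    {"x": 0, "y": 0, "z": 0, "rx": 0, "ry": 0, "rz": -1},
    {"x": 0, "y": 0, "z": 0, "rx": 0, "ry": 0, "rz": -1},
    {"x": 0, "y": 0, "z": 0, "rx": 0, "ry": 0, "rz": -1},
    {"x": 0, "y": 0, "z": 0, "rx": 0, "ry": 0, "rz": -1},
    {"x": 0, "y": 0, "z": 0, "rx": 0, "ry": 0, "rz": -1},
    {"x": 0, "y": 0, "z": 0, "rx": 0, "ry": 0, "rz": -1},
    {"x": 0, "y": 0, "z": 0, "rx": 0, "ry": 0, "rz": -0.7},
    {"x": 0, "y": 0, "z": 0, "rx": 0, "ry": 0, "rz": 0},
  ],
)

```text
clock: 4.2
tool_pos: [0.4986, -0.1759, 0.1505]
orientation: [180.0, 0.0, -98.5]
force: [-0.0, -0.2, 0.8]
opening: 0.0878
gripper_force: 0.0
```

Run:
```python
from h import *
shot('wrist','pics/w2.png');plan([.4985,-.1768,.15],-98.4)
```

```text
pos [ 0.4986 -0.1759  0.1505] rpy [179.99   0.   -98.53] shift/25mm [ 0.036 -0.     0.02 ] turn/4deg [ 0.002  0.    -0.032] clock 4.25
```

View pics/w2.png

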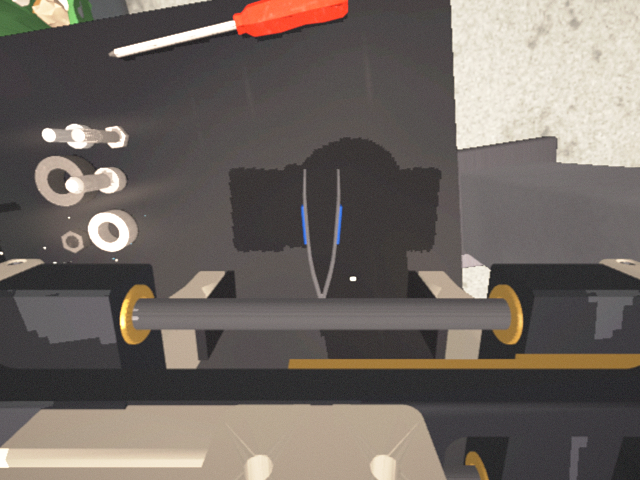

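The wrist view shows the tweezers clearly: tips at (305, 170) and (338, 170), blue grips at columns 302–306 and 338–342, rows 206–245, and the arms joining at (321, 297).

```bash
cat >> h.py <<'E'
def blue(im,lo=90,roi=None):
    hsv=cv2.cvtColor(im,cv2.COLOR_BGR2HSV)
    m=cv2.inRange(hsv,(100,120,lo),(125,255,255))
    n,l,s,c=cv2.connectedComponentsWithStats(m)
    return [(s[i][:5].tolist(),c[i].round(1).tolist()) for i in range(1,n) if s[i][4]>25],l
E
python3 - <<'E'
from h import *
im=cv2.imread('pics/w2.png');C=loadC('pics/w2.npy')
bl,_=blue(im)
for b in bl: print(b,unp(C,*b[1],.006).round(4))
for u,v in [(305,170),(338,170),(321,297)]: print(u,v,unp(C,u,v,.012).round(4))
for r in (172,180,190,205,225,245,260,275,290,296):
    row=im[r,280:365].astype(int).sum(1); print(r,[(280+i,int(x)) for i,x in enumerate(row) if x>230])
E
```

```text
([301, 205, 5, 40, 104], [303.0, 224.4]) [ 0.5153 -0.1791  0.006 ]
([337, 205, 6, 40, 105], [339.4, 224.5]) [ 0.4817 -0.174   0.006 ]
305 170 [ 0.5051 -0.2284  0.012 ]
338 170 [ 0.4765 -0.2241  0.012 ]
321 297 [ 0.5092 -0.1066  0.012 ]
172 [(303, 276), (304, 388), (305, 366), (337, 336), (338, 394), (339, 310)]
180 [(303, 328), (304, 429), (305, 376), (337, 329), (338, 415), (339, 351)]
190 [(303, 362), (304, 448), (305, 384), (337, 329), (338, 420), (339, 393), (340, 270)]
205 [(302, 284), (303, 368), (304, 432), (305, 449), (306, 373), (336, 304), (337, 403), (338, 418), (339, 388), (340, 292), (341, 246)]
225 [(302, 291), (303, 394), (304, 451), (305, 453), (306, 429), (307, 397), (308, 303), (334, 242), (335, 359), (336, 433), (337, 439), (338, 464), (339, 432), (340, 354)]
245 [(286, 248), (306, 256), (307, 374), (308, 446), (309, 407), (310, 265), (333, 330), (334, 429), (335, 441), (336, 351)]
260 [(280, 259), (281, 267), (282, 277), (283, 264), (284, 257), (285, 272), (286, 269), (287, 264), (288, 277), (289, 269), (290, 268), (291, 269), (292, 269), (293, 271), (294, 262), (
[... 1173 characters left out ...]
(314, 267), (315, 302), (316, 380), (317, 433), (318, 443), (319, 393), (320, 278), (323, 300), (324, 415), (325, 436), (326, 415), (327, 332)]
296 [(280, 254), (281, 268), (282, 265), (283, 255), (284, 268), (285, 263), (286, 263), (287, 260), (288, 255), (289, 267), (290, 265), (291, 254), (292, 268), (293, 267), (294, 259), (295, 252), (296, 262), (297, 264), (298, 269), (299, 256), (300, 255), (301, 252), (302, 271), (303, 261), (304, 252), (305, 260), (306, 272), (307, 270), (308, 254), (309, 259), (310, 270), (311, 268), (312, 268), (313, 260), (314, 259), (315, 273), (316, 264), (317, 298), (318, 386), (319, 440), (320, 446), (321, 452), (322, 429), (323, 432), (324, 449), (325, 384)]
```

Emit:
play_rows(
  motion=[
    {"x": 0, "y": 0, "z": 1, "rx": 0, "ry": 0, "rz": 0},
    {"x": 0, "y": 0, "z": 1, "rx": 0, "ry": 0, "rz": 0},
    {"x": 0, "y": 0, "z": 1, "rx": 0, "ry": 0, "rz": 0},
    {"x": 0, "y": 0, "z": 0, "rx": 0, "ry": 0, "rz": 0},
  ],
)

```text
clock: 4.75
tool_pos: [0.4973, -0.1759, 0.074]
orientation: [179.8, -0.0, -98.5]
force: [0.1, -0.1, 0.2]
opening: 0.0878
gripper_force: 0.0
```

Run:
```python
from h import *
C,im=shot('wrist','pics/w3.png');plan([.4985,-.1768,.075],-98.4)
bl,_=blue(im)
for b in bl: print(b,unp(C,*b[1],.006).round(4))
```

```text
pos [ 0.4983 -0.176   0.0753] rpy [ 1.7991e+02 -3.0000e-02 -9.8500e+01] shift/25mm [ 0.031 -0.011  0.013] turn/4deg [ 0.023 -0.007 -0.024] clock 4.8
([292, 223, 8, 53, 179], [295.0, 249.6]) [ 0.5154 -0.1785  0.006 ]
([339, 223, 8, 52, 172], [342.8, 248.6]) [ 0.4817 -0.1742  0.006 ]
```

View pics/w3.png

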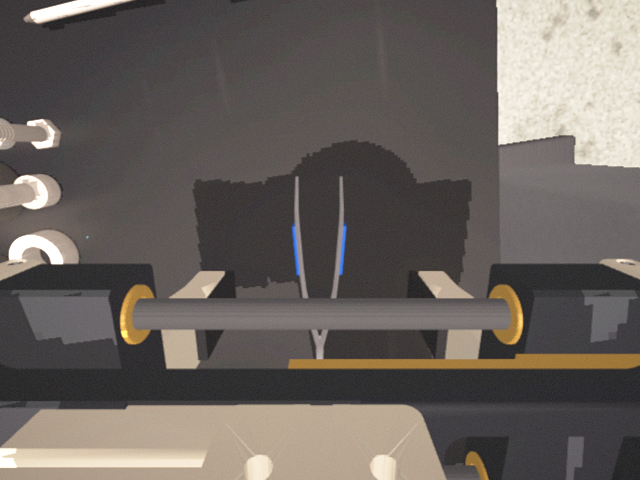

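The closer view shows the grips centred on columns 295 and 343, symmetric about the tool. Both views agree on the height, the centre at (0.4985, -0.1763) and a yaw of about -98.7°. Next I go down and close lightly to about 30 mm.

Emit:
play_rows(
  motion=[
    {"x": 0, "y": 0, "z": 0.8, "rx": 0, "ry": 0, "rz": 0.05},
    {"x": 0, "y": 0, "z": 0.8, "rx": 0, "ry": 0, "rz": 0},
    {"x": 0, "y": 0, "z": 0.8, "rx": 0, "ry": 0, "rz": 0},
    {"x": 0, "y": 0, "z": 0.5, "rx": 0, "ry": 0, "rz": 0},
    {"x": 0, "y": 0, "z": 0, "rx": 0, "ry": 0, "rz": 0},
    {"x": 0, "y": 0, "z": 0, "rx": 0, "ry": 0, "rz": 0},
  ],
)

```text
clock: 5.55
tool_pos: [0.4994, -0.176, 0.0039]
orientation: [-179.9, 0.0, -98.7]
force: [0.6, -0.3, -0.0]
opening: 0.0874
gripper_force: 0.0
```

Emit:
play_rows(
  fingers=-0.3,
  motion=[
    {"x": 0, "y": 0, "z": 0, "rx": 0, "ry": 0, "rz": 0},
    {"x": 0, "y": 0, "z": 0, "rx": 0, "ry": 0, "rz": 0},
    {"x": 0, "y": 0, "z": 0, "rx": 0, "ry": 0, "rz": 0},
    {"x": 0, "y": 0, "z": 0, "rx": 0, "ry": 0, "rz": 0},
    {"x": 0, "y": 0, "z": 0, "rx": 0, "ry": 0, "rz": 0},
    {"x": 0, "y": 0, "z": 0, "rx": 0, "ry": 0, "rz": 0},
    {"x": 0, "y": 0, "z": 0, "rx": 0, "ry": 0, "rz": 0},
    {"x": 0, "y": 0, "z": 0, "rx": 0, "ry": 0, "rz": 0},
  ],
)

```text
clock: 6.55
tool_pos: [0.4987, -0.1759, 0.003]
orientation: [180.0, 0.0, -98.7]
force: [0.2, -0.4, 0.3]
opening: 0.031
gripper_force: 3.0
```

Emit:
play_rows(
  motion=[
    {"x": 0, "y": 0, "z": -0.2, "rx": 0, "ry": 0, "rz": 0},
    {"x": 0, "y": 0, "z": -0.5, "rx": 0, "ry": 0, "rz": 0},
    {"x": 0, "y": 0, "z": -0.7, "rx": 0, "ry": 0, "rz": 0},
    {"x": -0.2, "y": 0, "z": -0.7, "rx": 0, "ry": 0, "rz": 0},
    {"x": -0.4, "y": 0.1, "z": -0.7, "rx": 0, "ry": 0, "rz": 0},
    {"x": -0.6, "y": 0.1, "z": -0.7, "rx": 0, "ry": 0, "rz": 0},
    {"x": -0.8, "y": 0.1, "z": -0.7, "rx": 0, "ry": 0, "rz": 0},
    {"x": -1, "y": 0.1, "z": -0.7, "rx": 0, "ry": 0, "rz": 0},
    {"x": -1, "y": 0.1, "z": -0.5, "rx": 0, "ry": 0, "rz": 0},
    {"x": -1, "y": 0.1, "z": -0.3, "rx": 0, "ry": 0, "rz": 0},
    {"x": -1, "y": 0.1, "z": -0.2, "rx": 0, "ry": 0, "rz": 0},
    {"x": -1, "y": 0.1, "z": 0, "rx": 0, "ry": 0, "rz": 0},
    {"x": -1, "y": 0.1, "z": 0, "rx": 0, "ry": 0, "rz": 0},
    {"x": -1, "y": 0.1, "z": 0, "rx": 0, "ry": 0, "rz": 0},
    {"x": -1, "y": 0.1, "z": 0, "rx": 0, "ry": 0, "rz": 0},
    {"x": -1, "y": 0.1, "z": 0, "rx": 0, "ry": 0, "rz": 0},
    {"x": -1, "y": 0.1, "z": 0, "rx": 0, "ry": 0, "rz": 0},
    {"x": -1, "y": 0.1, "z": 0, "rx": 0, "ry": 0, "rz": 0},
    {"x": -1, "y": 0.1, "z": 0, "rx": 0, "ry": 0, "rz": 0},
    {"x": -1, "y": 0.1, "z": 0, "rx": 0, "ry": 0, "rz": 0},
  ],
)

```text
clock: 9.05
tool_pos: [0.5158, 0.2021, 0.1511]
orientation: [-180.0, 0.0, -98.7]
force: [0.7, 0.2, 0.0]
opening: 0.0309
gripper_force: 3.0
```

Emit:
play_rows(
  motion=[
    {"x": -1, "y": 0.05, "z": 0, "rx": 0, "ry": 0, "rz": 0},
    {"x": -1, "y": 0, "z": 0, "rx": 0, "ry": 0, "rz": 0},
    {"x": -1, "y": 0, "z": 0, "rx": 0, "ry": 0, "rz": 0},
    {"x": -0.8, "y": 0, "z": 0, "rx": 0, "ry": 0, "rz": 0},
    {"x": -0.5, "y": 0, "z": 0, "rx": 0, "ry": 0, "rz": 0},
    {"x": -0.2, "y": 0, "z": 0, "rx": 0, "ry": 0, "rz": 0},
    {"x": 0, "y": 0, "z": 0, "rx": 0, "ry": 0, "rz": 0},
  ],
)

```text
clock: 9.93
tool_pos: [0.5313, 0.3121, 0.1504]
orientation: [180.0, -0.0, -98.7]
force: [-1.3, -0.2, -0.9]
opening: 0.031
gripper_force: 3.0
```

Run:
```python
from h import *
C,im=shot('wrist','pics/w4.png');plan([.511,.182,.15],-100)
```

```text
pos [0.5313 0.3118 0.1505] rpy [ 1.7999e+02 -1.0000e-02 -9.8680e+01] shift/25mm [5.256 0.018 0.023] turn/4deg [ 0.002 -0.003  0.33 ] clock 9.975
```

View pics/w4.png

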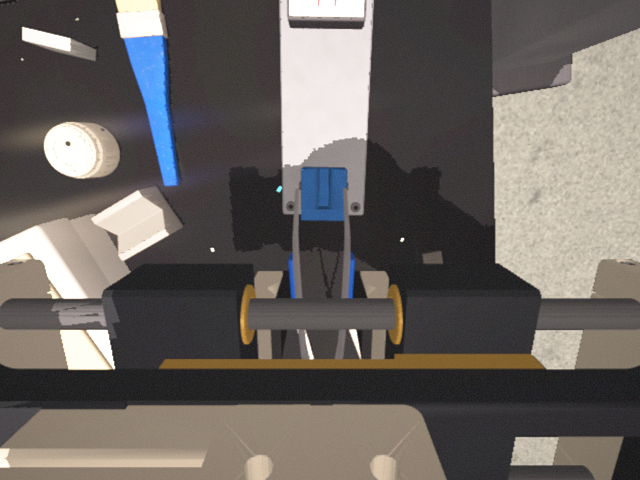

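The wrist view shows the stand ahead. The blue block is at columns 301–348, rows 167–220, with its slot at columns 317–330. The near edge of the scale is at row 20, with the red lines just in view. The held tweezers' tips are at about (297, 188) and (347, 188). I raise the arm 50 mm for a second view that takes in the whole scale.

Emit:
play_rows(
  motion=[
    {"x": 0.5, "y": 0, "z": -0.7, "rx": 0, "ry": 0, "rz": 0},
    {"x": 0.5, "y": 0, "z": -1, "rx": 0, "ry": 0, "rz": 0},
    {"x": 0, "y": 0, "z": -0.7, "rx": 0, "ry": 0, "rz": 0},
    {"x": 0, "y": 0, "z": 0, "rx": 0, "ry": 0, "rz": 0},
    {"x": 0, "y": 0, "z": 0, "rx": 0, "ry": 0, "rz": 0},
  ],
)

```text
clock: 10.6
tool_pos: [0.5273, 0.2874, 0.2102]
orientation: [180.0, -0.0, -98.7]
force: [-1.1, -0.7, -0.7]
opening: 0.0309
gripper_force: 3.0
```

Run:
```python
from h import *
C,im=shot('wrist','pics/w5.png');plan([.511,.182,.15],-100)
a=cv2.imread('pics/w4.png')
L=cv2.resize(a[0:232,260:390],(400,714),interpolation=cv2.INTER_CUBIC)[114:]
Rr=cv2.resize(im[30:264,255:385],(400,720),interpolation=cv2.INTER_CUBIC)[:600]
cv2.imwrite('pics/c2.png',np.hstack([L,Rr]))
```

```text
pos [0.5272 0.2874 0.2098] rpy [ 1.7994e+02 -5.0000e-02 -9.8670e+01] shift/25mm [4.263e+00 3.000e-03 2.393e+00] turn/4deg [ 0.014 -0.011  0.333] clock 10.65
```

View pics/c2.png

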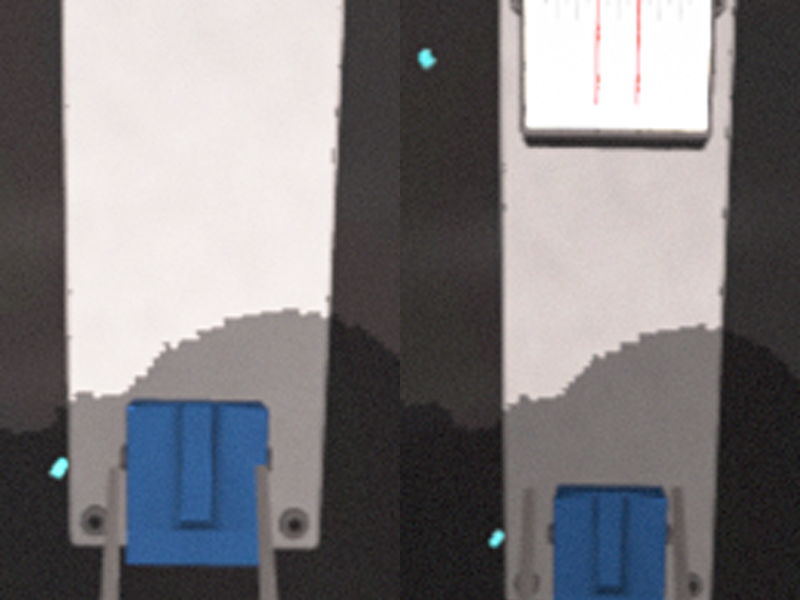

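The crops show clearly:
- **Left (w4):** the top of the block spans columns 127–268, with its front edge at y=402 and the slot at columns 178–213. The tips are at (113, 468) and (262, 466).
- **Right (w5):** the block is at columns 555–666, with its front edge at y=487. The scale's near edge is at y=129, columns 523–709, and the red lines start at (597, 104) and (638, 104).

```bash
cat > fit.py <<'E'
from h import *
from scipy.optimize import least_squares
k=400/130
A=loadC('pics/w4.npy');B=loadC('pics/w5.npy')
l=lambda x,y:(260+x/k,(y+114)/k); r=lambda x,y:(255+(x-400)/k,30+y/k)
# stand pts: name,cam,pix,(X,Y,Z)
P=[(A,l(127,402),(-77,18,47)),(A,l(268,402),(-77,-18,47)),
   (B,r(555,487),(-77,18,47)),(B,r(666,487),(-77,-18,47)),
   (B,r(523,129),(32,27,32)),(B,r(709,129),(32,-27,32)),(B,r(597,104),(38,6,32)),(B,r(638,104),(38,-6,32))]
def w(p,q):
    c,s=np.cos(np.radians(p[2])),np.sin(np.radians(p[2])); X,Y,Z=q
    return np.array([p[0]+(c*X-s*Y)/1e3,p[1]+(s*X+c*Y)/1e3,Z/1e3+p[3]])
def f(p,fz): 
    p=list(p)+([0] if fz else []); return np.concatenate([proj(C,w(p,q))-np.array(px) for C,px,q in P])
for fz,p0 in ((1,[.51,.18,-100]),(0,[.51,.18,-100,0])):
    s=least_squares(f,p0,args=(fz,)); print('stand',s.x.round(5)); print(s.fun.reshape(-1,2).round(1).tolist())
print('block front L,R height', [tri([(A,*P[i][1]),(B,*P[i+2][1])]).round(4) for i in (0,1)])
o=ctrl.get_obs();M=R.from_euler('xyz',o['orientation'],degrees=True).as_matrix()
W=cal('wrist');off=M.T@(W[3]-o['tool_pos'])
for nm,C,pts in (('A',A,[l(113,468),l(262,466)]),('B',B,[r(529,490),r(678,490)])):
    tcp=C[3]-M@off
    for p in pts: print(nm,'tip in tool mm',((M.T@(unp(C,*p,tcp[2]+.009)-tcp))*1e3).round(1))
    print('tcp',tcp.round(4))
E
python3 fit.py
```

```text
stand [  0.50777   0.18235 -99.56046]
[[-0.3, -0.1], [0.6, 0.6], [-0.6, 2.1], [0.7, 2.6], [1.0, -2.1], [-0.9, -1.2], [-0.2, -0.8], [-0.4, -0.6]]
stand [ 5.076500e-01  1.819600e-01 -9.955802e+01 -6.160000e-03]
[[0.3, -1.1], [0.1, -0.4], [-0.3, 0.9], [0.3, 1.4], [1.6, -1.1], [-1.4, -0.2], [-0.0, 0.3], [-0.5, 0.5]]
block front L,R height [array([0.5399, 0.2569, 0.015 ]), array([0.5014, 0.2628, 0.0156])]
A tip in tool mm [ 52. -11.  -9.]
A tip in tool mm [52.3 10.7 -8.9]
tcp [0.5312 0.3121 0.1504]
B tip in tool mm [ 52.  -10.8  -9. ]
B tip in tool mm [51.9 10.9 -8.9]
tcp [0.5272 0.2873 0.2101]
```

```bash
sed -i 's/402)/406)/g; s/,487)/,497)/g' fit.py; python3 fit.py | head -5
python3 - <<'E'
from h import *
a=cv2.imread('pics/w4.png').astype(int);b=cv2.imread('pics/w5.png').astype(int)
print('A col 308 rows',[(r,a[r,308].tolist()) for r in range(164,175)])
print('B col 310',[(r,b[r,310].tolist()) for r in range(184,197)])
print('A slot row185',a[185,296:352].sum(1).tolist())
print('B slot row205',b[205,300:346].sum(1).tolist())
# redness
rd=b[:,:,2]-b[:,:,1]
for r in (35,45,55,60): 
    x=np.arange(300,350);q=np.clip(rd[r,300:350]-15,0,None)
    print(r,[(int(i),int(v)) for i,v in zip(x,q) if v>10])
E
```

```text
stand [  0.50791   0.18324 -99.5475 ]
[[-0.2, -0.2], [0.6, 0.5], [-0.6, -0.2], [0.7, 0.3], [1.1, -1.0], [-0.9, -0.1], [-0.2, 0.3], [-0.4, 0.5]]
stand [ 5.079000e-01  1.832300e-01 -9.954742e+01 -1.900000e-04]
[[-0.2, -0.3], [0.5, 0.4], [-0.6, -0.3], [0.6, 0.3], [1.1, -1.0], [-0.9, -0.1], [-0.2, 0.3], [-0.4, 0.5]]
block front L,R height [array([0.538 , 0.2563, 0.0488]), array([0.5035, 0.2616, 0.0485])]
A col 308 rows [(164, [138, 140, 150]), (165, [139, 139, 147]), (166, [120, 110, 108]), (167, [102, 77, 61]), (168, [118, 79, 47]), (169, [137, 87, 48]), (170, [147, 93, 52]), (171, [150, 96, 48]), (172, [147, 94, 49]), (173, [150, 96, 52]), (174, [150, 97, 53])]
B col 310 [(184, [114, 112, 122]), (185, [109, 114, 120]), (186, [113, 112, 119]), (187, [95, 83, 81]), (188, [79, 55, 36]), (189, [84, 53, 32]), (190, [92, 59, 30]), (191, [103, 63, 33]), (192, [119, 75, 43]), (193, [119, 74, 35]), (194, [122, 77, 43]), (195, [121, 74, 37]), (196, [123, 78, 44])]
A slot row185 [413, 425, 385, 303, 254, 259, 279, 280, 292, 283, 295, 297, 292, 305, 285, 297, 291, 294, 290, 283, 267, 246, 239, 261, 303, 291, 307, 309, 301, 288, 300, 295, 259, 195, 230, 255, 272, 292, 303, 306, 293, 279, 298, 293, 308, 296, 299, 300, 300, 295, 259, 251, 355, 449, 442, 453]
B slot row205 [352, 353, 324, 239, 189, 211, 242, 234, 248, 226, 238, 233, 225, 250, 212, 231, 230, 211, 210, 204, 238, 238, 240, 240, 242, 247, 222, 178, 192, 210, 231, 232, 234, 241, 241, 238, 244, 241, 235, 240, 230, 227, 241, 276, 281, 276]
35 [(319, 37), (332, 76)]
45 [(318, 24), (319, 21), (332, 69)]
55 [(318, 26), (319, 73), (331, 12), (332, 93)]
60 [(318, 29), (331, 22), (332, 15)]
```

```bash
python3 -c "
from h import *
plan([.5081,.1842,.065],-99.55)"
```

```text
pos [0.5272 0.2874 0.2098] rpy [ 1.7994e+02 -5.0000e-02 -9.8670e+01] shift/25mm [4.191 0.127 5.794] turn/4deg [ 0.014 -0.011  0.22 ] clock 10.65
```

Emit:
play_rows(
  motion=[
    {"x": 0.4, "y": 0.03, "z": 0, "rx": 0, "ry": 0, "rz": 0},
    {"x": 0.8, "y": 0.05, "z": 0, "rx": 0, "ry": 0, "rz": 0},
    {"x": 0.9, "y": 0.05, "z": 0.2, "rx": 0, "ry": 0, "rz": 0},
    {"x": 0.9, "y": 0, "z": 0.5, "rx": 0, "ry": 0, "rz": 0},
    {"x": 0.8, "y": 0, "z": 0.8, "rx": 0, "ry": 0, "rz": 0},
    {"x": 0.39, "y": 0, "z": 0.8, "rx": 0, "ry": 0, "rz": 0},
    {"x": 0, "y": 0, "z": 0.9, "rx": 0, "ry": 0, "rz": 0.22},
    {"x": 0, "y": 0, "z": 0.9, "rx": 0, "ry": 0, "rz": 0},
    {"x": 0, "y": 0, "z": 0.8, "rx": 0, "ry": 0, "rz": 0},
    {"x": 0, "y": 0, "z": 0.5, "rx": 0, "ry": 0, "rz": 0},
    {"x": 0, "y": 0, "z": 0.4, "rx": 0, "ry": 0, "rz": 0},
    {"x": 0, "y": 0, "z": 0, "rx": 0, "ry": 0, "rz": 0},
    {"x": 0, "y": 0, "z": 0, "rx": 0, "ry": 0, "rz": 0},
  ],
)

```text
clock: 12.28
tool_pos: [0.509, 0.1847, 0.0661]
orientation: [-180.0, 0.0, -99.5]
force: [-0.2, 1.2, -0.6]
opening: 0.0308
gripper_force: 3.0
```

Run:
```python
from h import *
C,im=shot('wrist','pics/w6.png');plan([.5081,.1842,.035],-99.55)
C2,im2=shot('scene','pics/s6.png')
p=proj(C2,np.array([.508,.183,.04])).astype(int);print(p)
a=cv2.resize(im[120:300,230:410],(600,600),interpolation=cv2.INTER_CUBIC)
cv2.imwrite('pics/c3.png',a)
S=lambda X,Y,Z:np.array([.5079,.1832,0])+np.r_[R.from_euler('z',-99.55,degrees=True).apply([X,Y,Z])]/1e3
for q in [(38,6,32),(38,-6,32),(72,6,32),(72,-6,32)]: print(q,((proj(C,S(*q))-[230,120])*600/180).round(0))
```

```text
pos [0.509  0.1847 0.0662] rpy [-1.7995e+02  4.0000e-02 -9.9530e+01] shift/25mm [0.028 0.033 1.247] turn/4deg [-0.011  0.011  0.004] clock 12.325
[311 274]
(38, 6, 32) [274. 272.]
(38, -6, 32) [343. 272.]
(72, 6, 32) [273.  70.]
(72, -6, 32) [345.  70.]
```

View pics/c3.png

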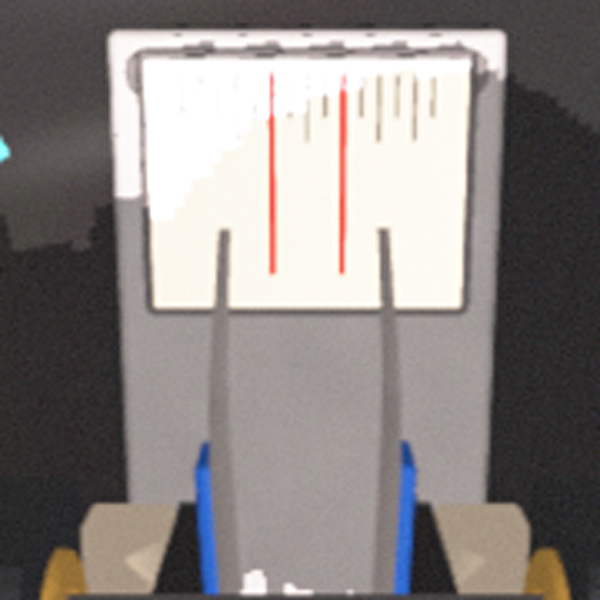

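The crop shows the tips at columns 224 and 384 (y=230) and the red lines at columns 272 and 343, ending at y=272. That is where the fitted stand pose predicts them, and the tips are well outside the lines. I check the tips in stand coordinates.

Run:
```python
from h import *
C=loadC('pics/w6.npy')
for u,v in [(224,231),(384,231)]:
    P=unp(C,230+u*.3,120+v*.3,.0752)-[.5079,.1832,0]
    print((R.from_euler('z',99.55,degrees=True).apply(P)*1e3).round(1))
```

```text
[50.4 11.5 75.2]
[ 50.4 -10.   75.2]
```

Emit:
play_rows(
  motion=[
    {"x": 0, "y": 0.03, "z": 0, "rx": 0, "ry": 0, "rz": 0},
    {"x": 0, "y": 0, "z": 0.1, "rx": 0, "ry": 0, "rz": 0},
    {"x": 0, "y": 0, "z": 0.2, "rx": 0, "ry": 0, "rz": 0},
    {"x": 0, "y": 0, "z": 0.2, "rx": 0, "ry": 0, "rz": 0},
    {"x": 0, "y": 0, "z": 0.2, "rx": 0, "ry": 0, "rz": 0},
    {"x": 0, "y": 0, "z": 0.2, "rx": 0, "ry": 0, "rz": 0},
    {"x": 0, "y": 0, "z": 0.1, "rx": 0, "ry": 0, "rz": 0},
    {"x": 0, "y": 0, "z": 0.1, "rx": 0, "ry": 0, "rz": 0},
    {"x": 0, "y": 0, "z": 0, "rx": 0, "ry": 0, "rz": 0},
    {"x": 0, "y": 0, "z": 0, "rx": 0, "ry": 0, "rz": 0},
  ],
)

```text
clock: 13.62
tool_pos: [0.508, 0.1846, 0.0382]
orientation: [-180.0, 0.0, -99.5]
force: [-0.1, -0.4, -0.6]
opening: 0.0306
gripper_force: 3.0
```

```bash
python3 -c "
from h import *
plan([.508,.1842,.035],-99.55);o=ctrl.get_obs();print(o['force'],o['moment'])"
```

```text
pos [0.508  0.1846 0.0382] rpy [-1.7999e+02  1.0000e-02 -9.9540e+01] shift/25mm [ 0.017 -0.004  0.128] turn/4deg [-0.003  0.002  0.001] clock 13.625
[-0.11420632 -0.37321688 -0.56956584] [0.01506332 0.08246545 0.0025849 ]
```

Emit:
play_rows(
  motion=[
    {"x": 0, "y": 0, "z": 0.04, "rx": 0, "ry": 0, "rz": 0},
    {"x": 0, "y": 0, "z": 0.04, "rx": 0, "ry": 0, "rz": 0},
    {"x": 0, "y": 0, "z": 0.04, "rx": 0, "ry": 0, "rz": 0},
    {"x": 0, "y": 0, "z": 0, "rx": 0, "ry": 0, "rz": 0},
    {"x": 0, "y": 0, "z": 0, "rx": 0, "ry": 0, "rz": 0},
  ],
)

```text
clock: 14.25
tool_pos: [0.5079, 0.1846, 0.035]
orientation: [180.0, -0.0, -99.5]
force: [0.5, 0.1, -0.3]
opening: 0.0304
gripper_force: 3.0
```

Emit:
play_rows(
  motion=[
    {"x": 0, "y": 0, "z": 0.03, "rx": 0, "ry": 0, "rz": 0},
    {"x": 0, "y": 0, "z": 0, "rx": 0, "ry": 0, "rz": 0},
    {"x": 0, "y": 0, "z": 0, "rx": 0, "ry": 0, "rz": 0},
  ],
)

```text
clock: 14.62
tool_pos: [0.5079, 0.1846, 0.0345]
orientation: [-180.0, 0.0, -99.5]
force: [-2.3, 0.1, 4.8]
opening: 0.0307
gripper_force: 3.2
```

Run:
```python
from h import *
plan([.508,.1842,.035],-99.55);o=ctrl.get_obs();print(o['force'],o['moment'])
C,im=shot('wrist','pics/w7.png');C2,im2=shot('scene','pics/s7.png')
S=lambda X,Y,Z:np.array([.5079,.1832,0])+np.r_[R.from_euler('z',-99.55,degrees=True).apply([X,Y,Z])]/1e3
for y in (12,-12): print('pred tip top',proj(C,S(50,y,44)))
for r in (184,190,195,200,205,208,211,214,217,220): print(r,im[r,285:355].astype(int).sum(1).tolist())
a=cv2.resize(im[150:270,255:385],(400,369),interpolation=cv2.INTER_CUBIC)
p=proj(C2,S(0,0,40)).astype(int)
b=cv2.resize(im2[p[1]-50:p[1]+60,p[0]-65:p[0]+65],(400,338),interpolation=cv2.INTER_CUBIC)
out=np.zeros((369,800,3),np.uint8);out[:,:400]=a;out[:338,400:]=b;cv2.imwrite('pics/c4.png',out)
```

```text
pos [0.5079 0.1846 0.0345] rpy [-1.7999e+02  1.0000e-02 -9.9540e+01] shift/25mm [ 0.016 -0.006 -0.019] turn/4deg [-0.002  0.002  0.002] clock 14.625
[-2.28006831  0.09137632  4.81259079] [-0.01768297  0.70646982 -0.01559496]
pred tip top [293.70263736 190.75852222]
pred tip top [347.37095415 190.74148778]
184 [709, 709, 705, 713, 704, 707, 703, 704, 704, 710, 707, 708, 708, 708, 708, 711, 713, 702, 711, 712, 684, 543, 347, 511, 673, 713, 709, 709, 713, 707, 713, 712, 710, 708, 710, 710, 711, 711, 710, 713, 712, 713, 717, 711, 711, 719, 635, 370, 442, 638, 715, 717, 712, 711, 711, 713, 713, 715, 710, 714, 713, 713, 715, 715, 713, 713, 716, 717, 716, 715]
190 [706, 705, 706, 706, 705, 709, 701, 706, 705, 712, 616, 345, 329, 365, 582, 711, 712, 709, 703, 711, 690, 548, 335, 426, 628, 708, 711, 707, 711, 711, 709, 710, 710, 708, 714, 709, 713, 712, 710, 717, 711, 711, 712, 711, 711, 692, 546, 357, 506, 682, 717, 716, 709, 715, 712, 717, 718, 701, 551, 326, 313, 419, 630, 717, 719, 716, 715, 715, 717, 716]
195 [711, 705, 709, 703, 705, 705, 708, 705, 703, 684, 547, 341, 322, 403, 618, 714
[... 2056 characters left out ...]
 706, 704, 704, 706, 707, 709, 707, 638, 419, 340, 343, 370, 532, 685, 712, 709, 705, 710, 709, 705, 706, 708, 709, 705, 705, 703, 708, 709, 707, 708, 706, 708, 711, 709, 708, 708, 710, 712, 711, 709, 713, 711, 713, 708, 716, 711, 709, 711, 713, 712, 716, 712, 709, 710, 713, 718, 712, 697, 554, 335, 328, 324, 462, 670, 719, 716, 715, 718, 713]
220 [700, 704, 702, 700, 696, 704, 706, 712, 634, 416, 347, 339, 368, 556, 709, 714, 706, 708, 709, 704, 706, 705, 707, 709, 707, 710, 708, 712, 709, 710, 712, 710, 708, 707, 709, 709, 710, 711, 710, 712, 706, 712, 710, 712, 713, 709, 709, 712, 707, 711, 710, 710, 714, 711, 712, 712, 716, 718, 700, 550, 336, 318, 318, 404, 614, 719, 718, 717, 715, 715]
```

Emit:
play_rows(
  motion=[
    {"x": 0, "y": 0, "z": -0.01, "rx": 0, "ry": 0, "rz": -0.08},
    {"x": 0, "y": 0, "z": 0, "rx": 0, "ry": 0, "rz": 0},
    {"x": 0, "y": 0, "z": 0, "rx": 0, "ry": 0, "rz": 0},
  ],
)

```text
clock: 15.1
tool_pos: [0.5079, 0.1847, 0.0346]
orientation: [-180.0, 0.0, -99.2]
force: [-1.5, 0.4, 2.2]
opening: 0.0308
gripper_force: 3.2
```

```bash
cat >> h.py <<'E'
def S(X,Y,Z): return np.array([.5079,.1832,0])+R.from_euler('z',-99.55,degrees=True).apply([X,Y,Z])/1e3
def tips(name):
    C,im=shot('wrist',name); g=im.astype(int); o=ctrl.get_obs()
    print('force',o['force'].round(2),'moment',o['moment'].round(2),'open',o['opening'],o['gripper_force'],o['clock'],o['tool_pos'].round(4),o['orientation'].round(2))
    k=(proj(C,S(50,0,44))-proj(C,S(50,1,44)))[0]; c44=proj(C,S(50,0,44)); c32=proj(C,S(50,0,32)); k32=(proj(C,S(50,0,32))-proj(C,S(50,1,32)))[0]
    print('pred tip px',c44,'px/mm',k)
    for r in range(180,202,2):
        row=g[r,270:370]; red=np.clip(row[:,2]-row[:,1]-40,0,None); dark=np.clip(620-row.sum(1),0,None)*((row.max(1)-row.min(1))<60)
        def groups(w):
            out=[];i=np.nonzero(w>0)[0]
            for s in np.split(i,np.nonzero(np.diff(i)>2)[0]+1):
                if len(s) and w[s].sum()>150: out.append(270+float((s*w[s]).sum()/w[s].sum()))
            return np.array(out)
        t=groups(dark);l=groups(red)
        print(r,'tips y',((c44[0]-t)/k).round(2),'lines y',((c32[0]-l)/k32).round(2))
E
python3 -c "
from h import *
tips('pics/w8.png')"
```

```text
force [-1.42  0.78  3.89] moment [ 0.16  0.64 -0.01] open 0.031341043092938864 3.2269732654094696 15.15 [0.5079 0.1847 0.0346] [-1.800e+02  1.000e-02 -9.923e+01]
pred tip px [321.07778839 190.73791963] px/mm 2.2356563858198797
180 tips y [] lines y [ 6.51 -5.6 ]
182 tips y [] lines y [ 6.52 -5.61]
184 tips y [] lines y [ 6.52 -5.61]
186 tips y [] lines y [ 6.51 -5.6 ]
188 tips y [] lines y [ 6.51 -5.55]
190 tips y [ 10.63 -10.82] lines y [ 6.51 -5.55]
192 tips y [ 10.62 -10.83] lines y [ 6.47 -5.53]
194 tips y [ 10.66 -10.89] lines y [ 6.45 -5.54]
196 tips y [ 10.67 -10.94] lines y [ 6.44 -5.54]
198 tips y [ 10.81 -10.96] lines y [ 6.46 -5.53]
200 tips y [ 10.82 -10.98] lines y [ 6.45 -5.53]
```

Emit:
play_rows(
  motion=[
    {"x": 0, "y": 0, "z": -0.03, "rx": 0, "ry": 0, "rz": 0},
    {"x": 0, "y": -0.02, "z": 0, "rx": 0, "ry": 0, "rz": 0.04},
    {"x": 0, "y": 0, "z": 0, "rx": 0, "ry": 0, "rz": 0},
    {"x": 0, "y": 0, "z": 0, "rx": 0, "ry": 0, "rz": 0},
  ],
)

```text
clock: 15.65
tool_pos: [0.5083, 0.1844, 0.0352]
orientation: [180.0, -0.0, -99.4]
force: [0.4, 0.3, -0.8]
opening: 0.0306
gripper_force: 3.0
```

```bash
python3 -c "
from h import *
tips('pics/w9.png')"
```

```text
force [-1.06 -0.07 -0.25] moment [-0.    0.05 -0.01] open 0.030665357994728863 2.9612112790346146 15.7 [0.5083 0.1844 0.0352] [ 1.7999e+02 -1.0000e-02 -9.9390e+01]
pred tip px [321.67100389 191.00061475] px/mm 2.226128015088591
180 tips y [] lines y [ 6.41 -5.69]
182 tips y [] lines y [ 6.4 -5.7]
184 tips y [] lines y [ 6.4 -5.7]
186 tips y [] lines y [ 6.4 -5.7]
188 tips y [ 10.99 -10.37] lines y [ 6.4  -5.58]
190 tips y [ 11.06 -10.38] lines y [ 6.4  -5.53]
192 tips y [ 11.18 -10.44] lines y [ 6.4  -5.53]
194 tips y [ 11.2  -10.51] lines y [ 6.4  -5.53]
196 tips y [ 11.24 -10.56] lines y [ 6.4  -5.52]
198 tips y [ 11.26 -10.58] lines y [ 6.4  -5.52]
200 tips y [ 11.31 -10.62] lines y [ 6.4  -5.52]
```

Emit:
play_rows(
  motion=[
    {"x": 0, "y": 0, "z": 0.02, "rx": 0, "ry": 0, "rz": 0},
    {"x": 0, "y": 0, "z": 0, "rx": 0, "ry": 0, "rz": 0},
    {"x": 0, "y": 0, "z": 0, "rx": 0, "ry": 0, "rz": 0},
  ],
)

```text
clock: 16.08
tool_pos: [0.5084, 0.1845, 0.0348]
orientation: [180.0, -0.0, -99.4]
force: [0.1, 0.0, -1.0]
opening: 0.0306
gripper_force: 3.0
```

Emit:
play_rows(
  fingers=-0.41,
  motion=[
    {"x": 0, "y": 0, "z": 0, "rx": 0, "ry": 0, "rz": 0},
    {"x": 0, "y": 0, "z": 0, "rx": 0, "ry": 0, "rz": 0},
    {"x": 0, "y": 0, "z": 0, "rx": 0, "ry": 0, "rz": 0},
    {"x": 0, "y": 0, "z": 0, "rx": 0, "ry": 0, "rz": 0},
  ],
)

```text
clock: 16.58
tool_pos: [0.5084, 0.1845, 0.0348]
orientation: [180.0, -0.0, -99.4]
force: [1.1, -0.5, -0.3]
opening: 0.0258
gripper_force: 5.9
```

```bash
python3 -c "
from h import *
tips('pics/w10.png')"
```

```text
force [-0.54 -0.33 -0.66] moment [0.04 0.13 0.03] open 0.025760375084539162 5.927865654230118 16.625 [0.5084 0.1845 0.0348] [180.    -0.   -99.38]
pred tip px [321.84235548 190.81002198] px/mm 2.2318434103546565
180 tips y [] lines y [ 6.47 -5.68]
182 tips y [] lines y [ 6.46 -5.68]
184 tips y [] lines y [ 6.47 -5.61]
186 tips y [] lines y [ 6.47 -5.6 ]
188 tips y [] lines y [ 6.47 -5.67]
190 tips y [ 7.79 -6.86] lines y [ 6.52 -5.74]
192 tips y [ 7.89 -6.97] lines y [ 6.49 -5.69]
194 tips y [ 7.94 -7.03] lines y [ 6.4 -5.7]
196 tips y [ 8.01 -7.1 ] lines y [ 6.38 -5.66]
198 tips y [ 8.09 -7.19] lines y [ 6.38 -5.62]
200 tips y [ 8.18 -7.28] lines y [ 6.38 -5.6 ]
```

Emit:
play_rows(
  motion=[
    {"x": 0, "y": 0, "z": 0.02, "rx": 0, "ry": 0, "rz": 0},
    {"x": 0, "y": 0, "z": 0, "rx": 0, "ry": 0, "rz": 0},
    {"x": 0, "y": 0, "z": 0, "rx": 0, "ry": 0, "rz": 0},
  ],
)

```text
clock: 17.0
tool_pos: [0.5084, 0.1845, 0.0346]
orientation: [-180.0, 0.0, -99.4]
force: [-2.9, -0.2, 5.4]
opening: 0.026
gripper_force: 6.2
```

Emit:
play_rows(
  fingers=-0.45,
  motion=[
    {"x": 0, "y": 0, "z": 0, "rx": 0, "ry": 0, "rz": 0},
    {"x": 0, "y": 0, "z": 0, "rx": 0, "ry": 0, "rz": 0},
    {"x": 0, "y": 0, "z": 0, "rx": 0, "ry": 0, "rz": 0},
    {"x": 0, "y": 0, "z": 0, "rx": 0, "ry": 0, "rz": 0},
  ],
)

```text
clock: 17.5
tool_pos: [0.5085, 0.1845, 0.0346]
orientation: [-180.0, 0.0, -99.4]
force: [-1.9, -1.7, 5.6]
opening: 0.0243
gripper_force: 9.8
```

```bash
python3 -c "
from h import *
tips('pics/w11.png')"
```

```text
force [-1.52 -0.49  5.87] moment [-0.3   0.67  0.03] open 0.02418651960289319 9.77073535323143 17.55 [0.5085 0.1845 0.0346] [-179.98    0.    -99.37]
pred tip px [322.12167237 190.91434348] px/mm 2.23489624337833
180 tips y [] lines y [ 6.5  -5.62]
182 tips y [] lines y [ 6.51 -5.61]
184 tips y [] lines y [ 6.49 -5.62]
186 tips y [] lines y [ 6.5  -5.56]
188 tips y [] lines y [ 6.53 -5.57]
190 tips y [ 6.73 -5.44] lines y []
192 tips y [ 6.77 -5.67] lines y []
194 tips y [ 6.82 -5.68] lines y []
196 tips y [ 7.07 -5.74] lines y []
198 tips y [ 7.16 -5.78] lines y [6.37]
200 tips y [ 7.18 -6.07] lines y [6.36]
```

Emit:
play_rows(
  motion=[
    {"x": 0, "y": 0.006, "z": -0.005, "rx": 0, "ry": 0, "rz": 0},
    {"x": 0, "y": 0, "z": 0, "rx": 0, "ry": 0, "rz": 0},
    {"x": 0, "y": 0, "z": 0, "rx": 0, "ry": 0, "rz": 0},
    {"x": 0, "y": 0, "z": 0, "rx": 0, "ry": 0, "rz": 0},
  ],
)

```text
clock: 18.05
tool_pos: [0.5084, 0.1845, 0.0346]
orientation: [-180.0, 0.0, -99.4]
force: [-0.7, -2.0, 6.1]
opening: 0.024
gripper_force: 8.4
```

Run:
```python
from h import *
tips('pics/w12.png')
im=cv2.imread('pics/w12.png');C2,im2=shot('scene','pics/s12.png')
p=proj(C2,S(-30,0,40)).astype(int)
out=np.hstack([cv2.resize(im[150:270,260:380],(400,400),interpolation=cv2.INTER_CUBIC),cv2.resize(im2[p[1]-50:p[1]+50,p[0]-40:p[0]+60],(400,400),interpolation=cv2.INTER_CUBIC)])
cv2.imwrite('pics/c12.png',out)
```

```text
force [-0.15 -2.08  5.54] moment [-0.61  0.09  0.08] open 0.024199803075234207 8.401777446269989 18.1 [0.5084 0.1845 0.0346] [-179.98    0.    -99.38]
pred tip px [321.96566656 190.85979381] px/mm 2.235018908427776
180 tips y [] lines y [ 6.45 -5.62]
182 tips y [] lines y [ 6.43 -5.62]
184 tips y [] lines y [ 6.43 -5.61]
186 tips y [] lines y [ 6.43 -5.63]
188 tips y [] lines y [6.44]
190 tips y [ 6.66 -5.45] lines y []
192 tips y [ 6.68 -5.55] lines y []
194 tips y [ 6.75 -5.76] lines y []
196 tips y [ 6.77 -5.78] lines y []
198 tips y [ 7.05 -5.86] lines y []
200 tips y [ 7.11 -5.89] lines y [6.31]
```

View pics/c12.png

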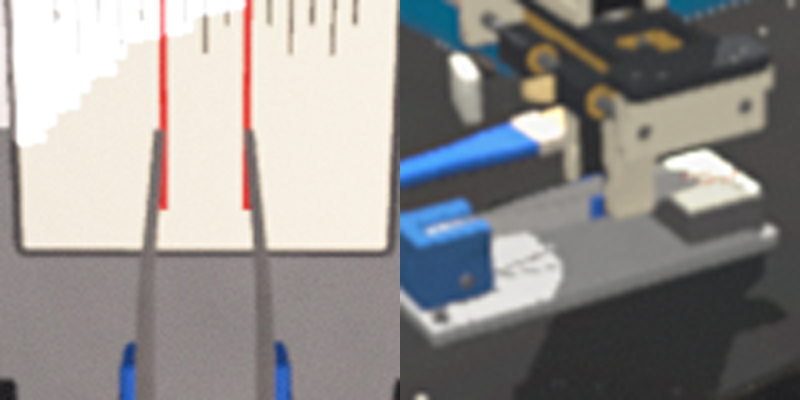

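The final view shows both tips on their red lines. After parallax they are at about +6.2 and -5.8 mm relative to the line centre, a gap of about 12.1 mm. The tail is in the slot, and the force readings put the contact load near the tool axis, so tail and tips both bear.

```bash
python3 -c "
from plant import workorder
print(workorder.close_job())"
```

```text
the job is handed in; nothing more can be done
None
```

The job is handed in at about 18 s: the tweezers lie seated and level in the stand, and the gripper is still holding each tip within about 0.2 mm of its red line (gap about 12.1 mm); the judge's result was not shown.

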